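# Load a bearing block into a clamping fixture

### The arm

A 6-joint arm with a two-finger parallel gripper is mounted at the origin on the work surface. World frame = base frame: x ahead of the robot, y to its left, z up, the work surface at z = 0. Lengths are in m, angles in degrees, forces in N, time in s.
With the tool pointing down it reaches from about 0.35 to 0.875 m from the base axis. Payload 4.2 kg.
Tool frame: the origin (TCP) lies on the front face of the gripper's body, between the roots of the fingers; the fingertips stand 70 mm ahead of it and the grasp point (between the pads) lies 51 mm ahead of it; z points along the fingers, y is the line along which they close (so a half turn about z gives the same grasp; the last joint's range is limited). The gripper opens to 87 mm and grips with 3 to 60 N. Pads are 19 mm wide; open, the fingers measure 117 mm over their backs; the gripper's body (75 mm by 190 mm) begins 51 mm behind the grasp point.
Start: joints at [87.124, 22.042, 0.453, 0, -68.411, -14.817], TCP at [0.19, 0.595, 0.292] pointing down, gripper open.
Joint ranges: [-179.83, 179.83], [-69.29, 118.12], [-61.27, 80.66], [-181.25, 117.63], [-171.15, -9.14], [-177.46, 177.46]. Speed limits (degrees/s): [159.86, 159.86, 180, 180, 180, 180].

### API

Orientations are given as a 3x3 rotation matrix whose columns are the frame's x, y, z axes.
In Python, from station import r gives the robot as it stands.
- The arm moves only by the shell command python3 -m pendant 'ROWS' [OPENING]. ROWS is JSON, a list of rows, each a list of 2 entries, a list of its own where there are three numbers: the shift along the tool's x, y, z in mm, then the turn, a rotation vector about the tool's x, y, z in rad. A call has 1 to 10 rows; each row is the pose to reach, as a shift and turn from the pose commanded when the call began, along the tool's axes at that moment; what a row does not reach only later rows make up. A row lasts 1/10 s, in which the tool goes at most 50 mm and 8.59 degrees, less where a joint would pass 70% of its speed; a pose out of reach is approached as far as the arm can. A call with a gripper value outside its range is refused whole. OPENING is the opening, from 0 (shut) to 1 (fully open), set as the call begins (- or left out, the last holds). The fingers move at their own pace and stop on an object; the grip force is fixed at half the most. Time passes only in rows, so rows that repeat a pose let the fingers close. It gives the time, the measured TCP pose, the force, the opening and the grip force at its end, in the units of the state.
- r.sense(): the state, without advancing time (a new reading comes with each control period).
- r.capture(name): name is "scene" or "top" or "wrist"; returns a dict with "frame" (400x640x3 uint8, red, green, blue), "vertical_fov" (degrees; the focal length in pixels is half the picture's height over the tangent of half this angle, whatever the lens; pixels are square), "cx", "cy" (the principal point, pixels), "distortion" ([k1, k2, p1, p2, k3] as OpenCV has them; the pictures are not rectified), "rvec" (rotation vector, rad) and "tvec" (3), from world to camera coordinates, as OpenCV has them. Camera axes: x right, y down, z forward; pixel columns grow to the right and rows downward; lengths in m; the calibration is good to about 2 mm. A picture is of the moment at which its call begins. There is no depth.
- r.finish_job(): hands the job in; it is judged then, once.
The state is a dict: "time_s": time; "joints": joint angles; "joint_velocities": joint speeds; "effort": joint torques, N m; "tcp_pos": TCP position; "ee_rot": TCP orientation; "wrist_force": force on the tool from outside, world axes, zero at the start; "moment": the same for the moment, N m; "gripper_width": opening from 0.0 (shut) to 1.0 (fully open); "gripper_force": force on a finger pad.
Only numpy, scipy, OpenCV 4.12 (cv2) and the standard library are available. Lean on these libraries where they do the work, as an engineer would, in place of code of your own. Each camera call takes 0.05 s, during which the arm holds its last target. There are 200 camera calls.

### The job

Load the bearing block that lies loose on the near end of the fixture, as you would before tapping it: with the fingers alone, push it square through the narrow gap between the two guides and on until it is fully home against the end stop, then swing the cam lever back towards the near end until the cam clamps the block tight against the two locating pins. Slide the block flat on the plate, never pick it up, and leave the other things on the bench alone; finish with the hand clear of everything.

Things in the scene. Friction and masses are not known exactly. Their poses are not given: they have to be found in the camera images.
- fixture: Dark steel base plate, 280 x 220 x 12 mm, screwed to the bench. Origin at bench height; x points along the feed, from the near (loading) end to the end stop, y to the left of that, z up. In this frame the plate spans x -150 to 130, y -110 to 110 mm, top z = 12 mm. The block is home with its centre at x = 65 mm, wholly past the guides (rear face at x = 30 mm); clamped, its centre is at y = 2 mm.
- gap (a point): Middle of the gap between the two fixed steel guides, on the plate (fixture x = 5, y = 0, z = 12 mm), axes as the fixture. The guides span fixture x -10 to 20 mm, inner faces at y = +32 and -32 mm (gap 64 mm wide), outer faces at y = +60 and -60 mm, 14 mm high (tops at z = 26 mm), with 5 mm 45-degree lead-in chamfers at the near inner corners.
- stop_face (a point): Foot of the near face of the steel end stop (fixture x = 100, y = 0, z = 12 mm), axes as the fixture. The stop is 22 mm thick, 44 mm wide, 22 mm high.
- pin_line (a point): Point midway between the two locating pins on the line where they touch the block (fixture x = 65, y = 32, z = 12 mm), axes as the fixture. The pins are upright, 12 mm dia, 20 mm high, centres at fixture x = 45 and 85, y = 38 mm.
- block: The bearing block to load: plain aluminium, 70 mm (its x) x 60 mm (its y) x 36 mm high, about 0.3 to 0.5 kg, one large bore marked in the top, no corner holes. Origin at the centre of its underside. It lies flat on the near end of the fixture plate, its x axis within about 20 degrees of the fixture's, centre up to 30 mm off the feed line.
- cam_lever (a joint): Angle of the cam lever about its vertical pivot, rad. 0 is fully open; it grows clockwise seen from above, so the knob moves right and then back to the near end. Starts at 0 to 0.3. With the block home the cam meets it at 0.6 to 1.5, slides it onto the pins by about 1.55 and then gets stiff: push on to about 1.9 to clamp it tight (about 10 N at the knob). Range 0 to 2.1; stays where it is left.
- lever_knob (a point): Middle of the upright black knob on the end of the cam lever, 62 mm above the bench; the knob is a round taper, 16 to 23 mm dia, z = 38 to 82 mm. It is 75 mm from the vertical pivot, which is at fixture x = 65, y = -50 mm; at joint 0 the arm (10 mm rod at z = 42 mm) points 30 degrees to the right of the fixture's x. The cam on the pivot is a steel disc, 36 mm dia, z 14 to 34 mm.
- finished_block: Bystander: a finished block of the same size with four more holes in the corners, standing on the bench left of the fixture. Origin at the centre of its underside.
- oil_bottle: Bystander: white oil bottle, 52 mm dia, 130 mm tall, on the bench left of the fixture. Origin at the centre of its underside.
- drill_bush: Bystander: steel drill bush, 24 mm dia, 22 mm tall, on the fixture plate left of the locating pins. Origin at the centre of its underside.
- cap_screw: Bystander: black cap screw standing on its head, head 20 mm dia, 36 mm tall, on the fixture plate left of the left guide. Origin at the centre of its underside.
- tap_wrench: Bystander: tap wrench, bar 186 mm long, 16 mm high, lying on the bench right of the fixture. Origin at the centre of its underside.
- try_square: Bystander: small steel try square, 14 mm high, lying on the bench to the right of the near end. Origin at the underside of its stock's middle.
- chip_brush: Bystander: hand brush, 170 mm long, lying on the bench to the far right of the fixture. Origin under its middle.
Mind the look-alikes: they are no part of the job. Leave any brown or red look-alike of the block alone.

How it is judged (in metres and radians):
On the way, in this order (a step that is already met when the one before it is completed fails the run):
1. the block is sliding through the gap, between the two guides (x of block in the frame of fixture between -0.02 and 0.035 m and y of block in the frame of fixture between -0.005 and 0.005 m and angle between the x axis of block and the x axis of fixture, either way round below 0.12 rad), for 0.05 s.
2. the block is through the gap and home against the end stop (x of block in the frame of fixture between 0.062 and 0.068 m and y of block in the frame of fixture between -0.007 and 0.007 m and angle between the x axis of block and the x axis of fixture, either way round below 0.1 rad), for 0.2 s.
3. the cam lever is swung over and the cam bears on the block (value of joint cam_lever above 1.2 rad and contact force between cam_lever and block above 5 N), for 0.2 s.
At the end, for the whole second after the job is handed in: The block lies flat on the plate past the guides, within 3 mm of the end stop, square within 0.04 rad, up against the locating pins (within 2 mm), held there by the swung-over cam with more than 5 N, and at rest (all of step 3 and x of block in the frame of fixture between 0.062 and 0.068 m and y of block in the frame of fixture between 0 and 0.005 m and angle between the x axis of block and the x axis of fixture, either way round below 0.04 rad and linear speed of block below 0.01 m/s and height (world z) of block below 0.016 m); the robot touches nothing.
It fails at once if the block is lifted off the plate or tipped (height (world z) of block above 0.018 m or angle between block's own z axis and vertical above 0.15 rad).
It fails at once if a bystander is pushed, lifted or knocked over (moved more than 15 mm) (distance of any of finished_block, oil_bottle, drill_bush, cap_screw, tap_wrench, try_square, chip_brush from where it was at the start of the episode above 0.015 m).
It also fails if it takes over 72 s, if anything falls off the work surface, if the arm or the gripper's body presses on something with over 40 N, if the wrist force passes 120 N, or if a joint passes its speed limit or range.

## Working session

There is one attempt and no reset: what is moved stays moved. The work goes in short steps, Python scripts to look and compute and a shell command to move; the robot and the scene stay as the last step left them, time stands still between calls to the robot, and variables do not carry over. Pictures are saved under pics/ and viewed, at most 10 in all, crops included, and the job is handed in when it is done.

```bash
mkdir -p pics; ls
python3 - <<'E'
from station import r
import cv2,pickle
s=r.sense();print(s)
for n in("top","scene"):
    c=r.capture(n);pickle.dump(c,open(f"pics/{n}0.pkl","wb"));cv2.imwrite(f"pics/{n}0.png",c["frame"][:,:,::-1])
    print(n,{k:v for k,v in c.items() if k!="frame"})
E
```

```text
pics
{'time_s': 0.0, 'joints': array([ 8.71237167e+01,  2.20913382e+01,  3.78522345e-01, -2.96667127e-02,
       -6.84104298e+01, -1.48169172e+01]), 'joint_velocities': array([0.00612327, 0.07721804, 0.0569797 , 0.08907831, 0.08169963,
       0.02878734]), 'effort': array([ 1.44440901e-04, -3.90661812e+01,  1.87415260e+01,  4.21984613e+00,
        1.11529586e-02, -1.90670876e-04]), 'tcp_pos': array([0.18978238, 0.59500969, 0.29114301]), 'ee_rot': array([[ 9.52639503e-01, -3.04101350e-01, -5.88785387e-04],
       [-3.04101908e-01, -9.52637139e-01, -2.12412546e-03],
       [ 8.50505932e-05,  2.20257658e-03, -9.99997571e-01]]), 'wrist_force': array([0.20577038, 0.0949888 , 0.49925054]), 'moment': array([ 0.03506157,  0.02239082, -0.04136354]), 'gripper_force': 0.0, 'gripper_width': 1.0012841152842153}
top {'vertical_fov': 46.35674185884551, 'cx': 318.572939675526, 'cy': 195.04309378797265, 'distortion': array([-0.04191195,  0.        ,  0.        ,  0.        ,  0.        ]), 'rvec': array([ 2.21153262, -2.19697056,  0.05932969]), 'tvec': array([-0.04709699,  0.49932574,  1.22155377])}
scene {'vertical_fov': 49.02156033920075, 'cx': 312.22331242839266, 'cy': 195.92438009434645, 'distortion': array([-0.03046461,  0.        ,  0.        ,  0.        ,  0.        ]), 'rvec': array([ 2.09592823,  1.22692264, -0.50086449]), 'tvec': array([-0.19576382, -0.2815512 ,  1.26284162])}
```

View pics/top0.png

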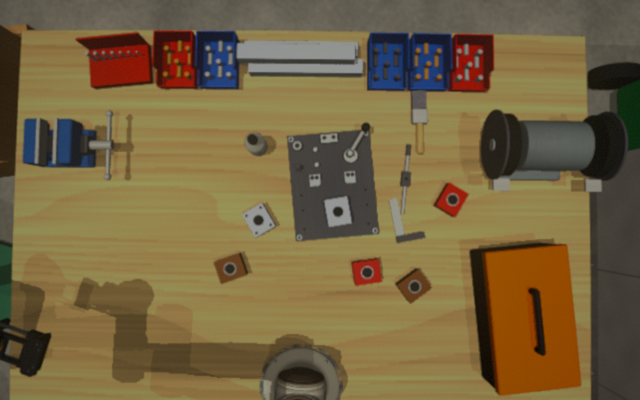

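View pics/scene0.png

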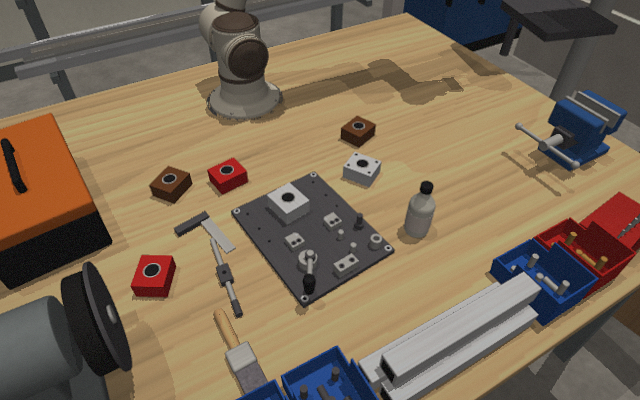

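The top view shows the plate with corners at about (288,134), (372,129), (379,238) and (295,240), so feed runs up the image. The loose block is at (338,211) and the knob at (366,127). The scene view agrees.

```bash
cat > h.py <<'E'
import numpy as np,cv2,pickle
def K(c):
    f=c["frame"].shape[0]/2/np.tan(np.radians(c["vertical_fov"])/2)
    return np.array([[f,0,c["cx"]],[0,f,c["cy"]],[0,0,1.]])
def world(c,px,z):
    u=cv2.undistortPoints(np.array(px,float).reshape(-1,1,2),K(c),c["distortion"])[:,0]
    R=cv2.Rodrigues(c["rvec"])[0];o=-R.T@c["tvec"]
    d=np.c_[u,np.ones(len(u))]@R
    return o+d*((z-o[2])/d[:,2])[:,None]
def proj(c,P):
    return cv2.projectPoints(np.array(P,float).reshape(-1,1,3),c["rvec"],c["tvec"],K(c),c["distortion"])[0][:,0]
def fw(F,P): # fixture (x,y,th) -> world; P mm (n,3)
    P=np.array(P,float).reshape(-1,3)/1000;a=F[2];R=np.array([[np.cos(a),-np.sin(a)],[np.sin(a),np.cos(a)]])
    return np.c_[P[:,:2]@R.T+F[:2],P[:,2]]
E
python3 - <<'E'
from h import *
c=pickle.load(open("pics/top0.pkl","rb"))
w=world(c,[(288,134),(372,129),(379,235),(295,241)],.012);print(w.round(4))
g=w.mean(0);d=(w[0]+w[1]-w[2]-w[3])/2;print("len",np.hypot(*d[:2]),"th",np.degrees(np.arctan2(d[1],d[0])),"center",g)
print(world(c,[(338,211)],.048),world(c,[(366,127)],.082))
# camera positions
im=cv2.resize(c["frame"][110:260,240:420],None,fx=4,fy=4,interpolation=cv2.INTER_CUBIC)
cv2.imwrite("pics/top0c.png",np.clip(im[:,:,::-1]*1.6,0,255).astype(np.uint8))
from station import r
c=r.capture("wrist");s=r.sense()
R=cv2.Rodrigues(c["rvec"])[0];o=-R.T@c["tvec"];print("cam in tool",s["ee_rot"].T@(o-s["tcp_pos"]),(s["ee_rot"].T@R.T).round(2),c["vertical_fov"])
E
```

```text
[[ 0.6611  0.0384  0.012 ]
 [ 0.6764 -0.1848  0.012 ]
 [ 0.3954 -0.2036  0.012 ]
 [ 0.3784  0.0173  0.012 ]]
len 0.2826056797202217 th 4.038178068327009 center [ 0.52781939 -0.08317676  0.012     ]
[[ 0.45750448 -0.09337633  0.048     ]] [[ 0.66821737 -0.16099608  0.082     ]]
cam in tool [ 0.07416884  0.00034296 -0.09205442] [[ 0.   -0.96 -0.27]
 [ 1.    0.    0.  ]
 [-0.   -0.27  0.96]] 60.652083546005976
```

View pics/top0c.png

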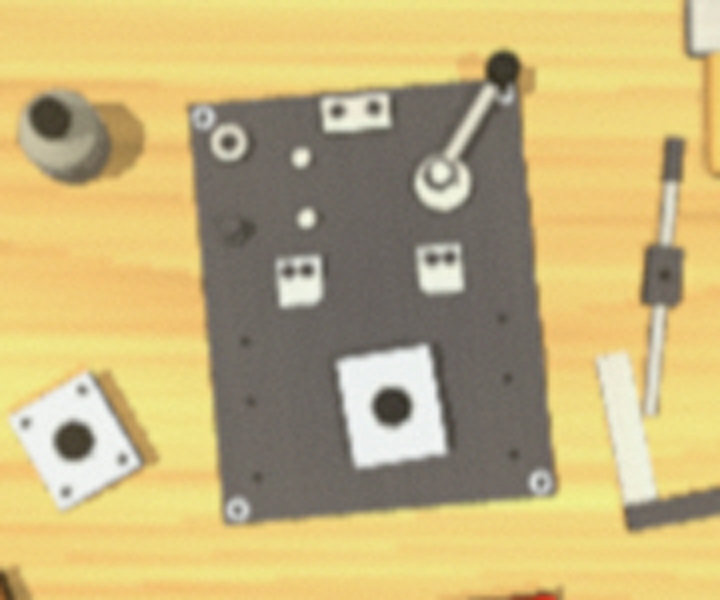

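```bash
cat >> h.py <<'E'
from scipy.spatial.transform import Rotation as Ro
def to(s,p,yaw):
    """shift mm and turn in tool axes to reach TCP p (world m), tool down, x axis at yaw deg"""
    y=np.radians(yaw);T=np.array([[np.cos(y),np.sin(y),0],[np.sin(y),-np.cos(y),0],[0,0,-1.]])
    R=s["ee_rot"]
    return (R.T@(np.array(p)-s["tcp_pos"])*1000).round(1),Ro.from_matrix(R.T@T).as_rotvec().round(4)
E
python3 -m pendant '[[[30,28,0],[0,0,0]],[[75,72,0],[0,0,-0.03]],[[110,105,0],[0,0,-0.08]],[[145,139,0],[0,0,-0.13]],[[180,172,0],[0,0,-0.18]],[[215,206,0],[0,0,-0.23]],[[250,239,0],[0,0,-0.28]],[[285,273,0],[0,0,-0.33]],[[320,306,0],[0,0,-0.379]],[[355,340,0],[0,0,-0.379]]]' | tail -5
python3 -c "
from h import *;from station import r
print(to(r.sense(),(.558,-.081,.292),4))"
```

```text
tcp_pos: [0.4249, 0.1622, 0.2924]
ee_rot: [[0.997, 0.072, 0.0], [0.072, -0.997, 0.0], [0.0, -0.0, -1.0]]
wrist_force: [0.3, 0.3, -0.1]
gripper_width: 0.999
gripper_force: 0.0
(array([115.3, 252. ,   0.4]), array([-0.0003, -0.0004,  0.0018]))
```

```bash
python3 -m pendant '[[[18,40,0],[0,0,0]],[[38,83,0],[0,0,0]],[[58,126,0],[0,0,0]],[[77,169,0],[0,0,0]],[[96,212,0],[0,0,0]],[[110,240,0],[0,0,0]],[[115,252,0],[0,0,0]],[[115,252,0],[0,0,0]],[[115,252,0],[0,0,0]]]' | tail -5
python3 - <<'E'
from h import *;from station import r
c=r.capture("wrist");pickle.dump(c,open("pics/w1.pkl","wb"))
im=c["frame"][:,:,::-1].copy()
F=(.5378,-.0825,np.radians(4.04))
for p in proj(c,fw(F,[(-150,110,12),(130,110,12),(130,-110,12),(-150,-110,12),(45,38,32),(85,38,32),(-10,32,26),(-10,-32,26),(65,-50,34),(100,0,12)])): cv2.drawMarker(im,tuple(int(v) for v in p),(0,0,255),0,8)
cv2.imwrite("pics/w1.png",cv2.resize(im,None,fx=1.25,fy=1.25))
E
```

```text
tcp_pos: [0.5565, -0.0788, 0.2919]
ee_rot: [[0.998, 0.07, -0.001], [0.07, -0.998, 0.0], [-0.001, -0.0, -1.0]]
wrist_force: [-0.8, 0.5, 0.5]
gripper_width: 1.0
gripper_force: 0.0
```

View pics/w1.png

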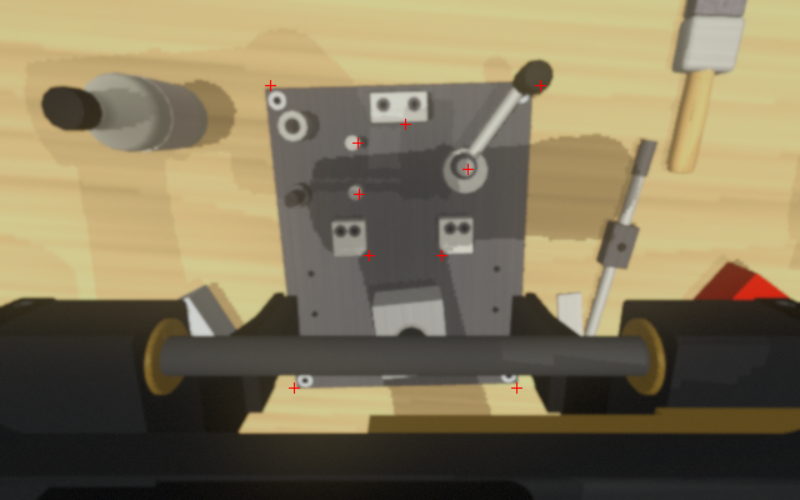

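The wrist view shows the markers a few mm off. The real pins are at (352,143) and (357,193), and the block's front is at (375–445, 290–300), half hidden by the gripper. I'll fit the fixture pose to the features in both pictures.

Run:
```python
from h import *;from scipy.optimize import least_squares
w=pickle.load(open("pics/w1.pkl","rb"));t=pickle.load(open("pics/top0.pkl","rb"))
W=[((267,89),(130,110,12)),((531,83),(130,-110,12)),((296,388),(-150,110,12)),((519,384),(-150,-110,12)),((352,143),(85,38,32)),((357,193),(45,38,32)),((332,222),(20,60,26)),((472,218),(20,-60,26)),((370,94),(122,22,34)),((427,92),(122,-22,34))]
T=[((189,104),(130,110,12)),((519,80),(130,-110,12)),((554,494),(-150,-110,12)),((225,522),(-150,110,12)),((301,157),(85,38,32)),((307,218),(45,38,32)),((320,98),(122,22,34)),((388,92),(122,-22,34))]
pw=np.array([a for a,_ in W])/1.25;qw=[b for _,b in W]
pt=(np.array([a for a,_ in T])+.5)/4-.5+[240,110];qt=[b for _,b in T]
fwr=lambda F:(proj(w,fw(F,qw))-pw)/1.6
ftp=lambda F:proj(t,fw(F,qt))-pt
for n,f in(("w",fwr),("t",ftp),("both",lambda F:np.r_[fwr(F),ftp(F)])):
    s=least_squares(lambda F:f(F).ravel(),(.5378,-.0825,.07),loss="soft_l1",x_scale=(.01,.01,.01))
    print(n,s.x[:2].round(4),np.degrees(s.x[2]).round(2),np.abs(f(s.x)).max(1).round(1))
F=s.x;pickle.dump(F,open("F.pkl","wb"))
# block top face corners in top crop
b=(np.array([(336,357),(431,345),(447,454),(355,468)])+.5)/4-.5+[240,110]
P=world(t,b,.048);a=F[2];R=np.array([[np.cos(a),np.sin(a)],[-np.sin(a),np.cos(a)]])
q=(P[:,:2]-F[:2])@R.T*1000;print(q.round(1),q.mean(0),np.hypot(*(q[0]-q[3])),np.hypot(*(q[0]-q[1])))
d=q[0]+q[1]-q[2]-q[3];print("yaw",np.degrees(np.arctan2(d[1],d[0])))
for z in(.08,):
  k=world(t,[((503+.5)/4-.5+240,(66+.5)/4-.5+110)],z);q=((k[:,:2]-F[:2])@R.T*1000)[0];print(q,"lever",np.radians(-30)-np.arctan2(q[1]+50,q[0]-65))
```

```text
w [ 0.5388 -0.0802] 5.55 [1.5 1.5 0.7 0.3 0.3 0.8 0.3 0.5 0.3 0.1]
t [ 0.5381 -0.0793] 5.23 [0.3 1.1 0.6 0.7 0.2 0.1 0.4 0.2]
both [ 0.5387 -0.0799] 5.46 [1.5 1.5 0.7 0.6 0.3 0.9 0.3 0.6 0.2 0.1 0.3 1.4 0.9 0.7 0.3 0.2 0.4 0.2]
[[ -47.9   28.2]
 [ -45.6  -33.1]
 [-116.   -36.9]
 [-119.6   22.5]] [-82.27899233  -4.83920744] 71.92409214962672 61.34418709646389
yaw 3.857424723996564
[123.95192727 -91.92593275] lever 0.09459684676767222
```

```bash
cat >> h.py <<'E'
def fx(x,y,tip,yawf=0):
    """moves to put finger tips at fixture x,y mm, tip height mm, yaw in fixture deg"""
    from station import r
    F=pickle.load(open("F.pkl","rb"));s=r.sense();p=fw(F,[(x,y,tip+70)])[0]
    q=(s["tcp_pos"][:2]-F[:2])*1000;a=F[2];yn=np.degrees(np.arctan2(s["ee_rot"][1,0],s["ee_rot"][0,0])-a)
    print("now fx",(q@np.array([[np.cos(a),-np.sin(a)],[np.sin(a),np.cos(a)]])).round(1),"tip",round(s["tcp_pos"][2]*1000-70,1),"yaw",yn.round(2),"t",round(s["time_s"],1))
    print("need",*to(s,p,yawf+np.degrees(a)))
E
python3 -c "
from h import *;fx(-82,0,20)"
```

```text
now fx [17.8 -0.2] tip 222.2 yaw -1.39 t 2.1
need [-99.7   2.3 202.2] [-0.0003  0.0005 -0.0243]
```

```bash
python3 -m pendant '[[[-35,1,15],[0,0,-0.01]],[[-75,2,35],[0,0,-0.024]],[[-99,2,60],[0,0,-0.024]],[[-100,2,100],[0,0,-0.024]],[[-100,2,140],[0,0,-0.024]],[[-100,2,170],[0,0,-0.024]],[[-100,2,190],[0,0,-0.024]],[[-100,2,200],[0,0,-0.024]],[[-100,2,202],[0,0,-0.024]],[[-100,2,202],[0,0,-0.024]]]' | tail -5
python3 -c "
from h import *;fx(-82,0,20)"
```

```text
tcp_pos: [0.4578, -0.0877, 0.0909]
ee_rot: [[0.995, 0.095, 0.001], [0.095, -0.995, 0.0], [0.001, 0.0, -1.0]]
wrist_force: [0.4, 0.1, -1.0]
gripper_width: 0.999
gripper_force: 0.0
now fx [-81.2  -0. ] tip 20.9 yaw 0.0 t 3.1
need [-0.8 -0.   0.9] [ 0.0001 -0.0012  0.0001]
```

Close to centre and square the block, then reopen.

```bash
H='[0,0,0],[0,0,0]'
python3 -m pendant '[[[0,0,0],[0,0,0]],[[0,0,0],[0,0,0]],[[0,0,0],[0,0,0]],[[0,0,0],[0,0,0]],[[0,0,0],[0,0,0]],[[0,0,0],[0,0,0]],[[0,0,0],[0,0,0]],[[0,0,0],[0,0,0]]]' 0.66 | tail -4
python3 -m pendant '[[[0,0,0],[0,0,0]],[[0,0,0],[0,0,0]],[[0,0,0],[0,0,0]],[[0,0,0],[0,0,0]]]' 1 | tail -2
```

```text
ee_rot: [[0.996, 0.095, 0.0], [0.095, -0.996, -0.001], [0.0, 0.001, -1.0]]
wrist_force: [-1.4, -4.5, 5.5]
gripper_width: 0.691
gripper_force: 29.5
gripper_width: 0.955
gripper_force: 0.0
```

```bash
python3 -m pendant '[[[0,0,-10],[0,0,0]],[[0,0,-30],[0,0,0]],[[0,0,-42],[0,0,0]],[[-25,0,-44],[0,0,0]],[[-50,0,-44],[0,0,0]],[[-56,0,-44],[0,0,0]],[[-56,0,-30],[0,0,0]],[[-56,0,-12],[0,0,0]],[[-56,0,-9],[0,0,0]],[[-56,0,-9],[0,0,0]]]' 0.4 | tail -5
python3 - <<'E'
from h import *
from station import r
fx(-118+25,0,30)
c=r.capture("top");F=pickle.load(open("F.pkl","rb"));pickle.dump(c,open("pics/top1.pkl","wb"))
im=cv2.resize(c["frame"][110:260,240:420],None,fx=4,fy=4,interpolation=cv2.INTER_CUBIC)
cv2.imwrite("pics/top1.png",np.clip(im[:,:,::-1]*1.6,0,255).astype(np.uint8))
E
```

```text
tcp_pos: [0.402, -0.0934, 0.0992]
ee_rot: [[0.996, 0.094, -0.001], [0.094, -0.996, -0.0], [-0.001, 0.0, -1.0]]
wrist_force: [-1.3, 0.1, 0.5]
gripper_width: 0.404
gripper_force: 0.0
now fx [-137.3   -0.4] tip 29.2 yaw -0.04 t 5.3
need [44.3 -0.5 -0.8] [ 0.0002  0.0007 -0.0008]
```

View pics/top1.png

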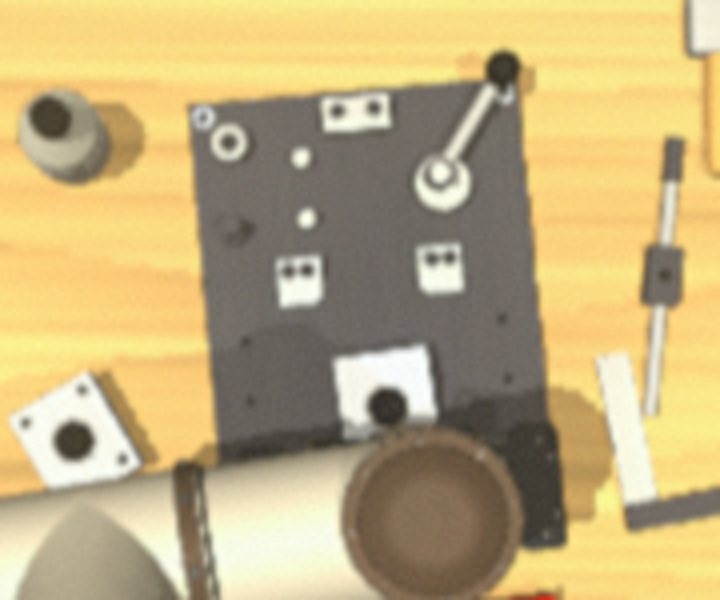

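Run:
```python
from h import *
t=pickle.load(open("pics/top1.pkl","rb"));F=pickle.load(open("F.pkl","rb"))
a=F[2];R=np.array([[np.cos(a),np.sin(a)],[-np.sin(a),np.cos(a)]])
def q(p,z): return ((world(t,(np.array(p)+.5)/4-.5+[240,110],z)[:,:2]-F[:2])@R.T*1000).round(1)
print("block",q([(335,356),(428,345)],.048))
print("guides",q([(276,260),(320,256),(417,247),(461,243),(322,300),(421,290)],.026))
# edge profile across image rows
im=cv2.cvtColor(t["frame"],cv2.COLOR_RGB2GRAY).astype(float)
def edges(xf,z,y0,y1):
    ys=np.arange(y0,y1,.25);P=fw(F,np.c_[np.full_like(ys,xf),ys,np.full_like(ys,z)]);p=proj(t,P).astype(np.float32)
    v=cv2.remap(im.astype(np.float32),p[:,:1],p[:,1:],cv2.INTER_LINEAR)[:,0]
    hi,lo=np.percentile(v,[90,15]);m=(hi+lo)/2;i=np.where(np.diff(v>m))[0];return ys[i]
for x in(-75,-65,-58):print("blk",edges(x,48,-48,48))
for x in(5,10,15):print("gd",edges(x,26,-75,75))
```

```text
block [[-47.2  28.8]
 [-45.5 -31.2]]
guides [[ 19.4  61. ]
 [ 19.5  32.2]
 [ 19.8 -31.5]
 [ 19.9 -60.4]
 [ -9.3  33.4]
 [ -8.5 -31.5]]
blk [-31.5  -12.5    9.75  28.75]
blk [-30.5   29.75]
blk [-30.25  29.75]
gd [-59.75 -30.5   32.5   61.5 ]
gd [-60.25 -54.5  -49.25 -43.25 -37.75 -29.25  31.5   38.75  44.75  51.
  56.5   62.5 ]
gd [-60.25 -53.   -52.   -40.75 -38.75 -30.    31.5   52.    55.    62.  ]
```

```bash
python3 -m pendant '[[[6,-1,-1],[0,0,0]],[[12,-1,-1],[0,0,0]],[[20,-1,-1],[0,0,0]],[[29,-1,-1],[0,0,0]],[[38,-1,-1],[0,0,0]],[[47,-1,-1],[0,0,0]],[[56,-1,-1],[0,0,0]],[[65,-1,-1],[0,0,0]],[[70,-1,-1],[0,0,0]],[[70,-1,-1],[0,0,0]]]' | tail -5
python3 - <<'E'
from h import *
from station import r
fx(20,0,30)
c=r.capture("top");F=pickle.load(open("F.pkl","rb"));pickle.dump(c,open("pics/top2.pkl","wb"))
im=cv2.resize(c["frame"][110:260,240:420],None,fx=4,fy=4,interpolation=cv2.INTER_CUBIC)
cv2.imwrite("pics/top2.png",np.clip(im[:,:,::-1]*1.6,0,255).astype(np.uint8))
E
```

```text
tcp_pos: [0.454, -0.0884, 0.0973]
ee_rot: [[0.995, 0.087, -0.044], [0.087, -0.996, -0.003], [-0.044, -0.0, -0.999]]
wrist_force: [-32.0, 1.0, 22.3]
gripper_width: 0.398
gripper_force: 15.7
now fx [-85.1  -0.4] tip 27.3 yaw -0.45 t 6.3
need [104.8  -1.2  -7.3] [-0.0007  0.0438 -0.0078]
```

View pics/top2.png

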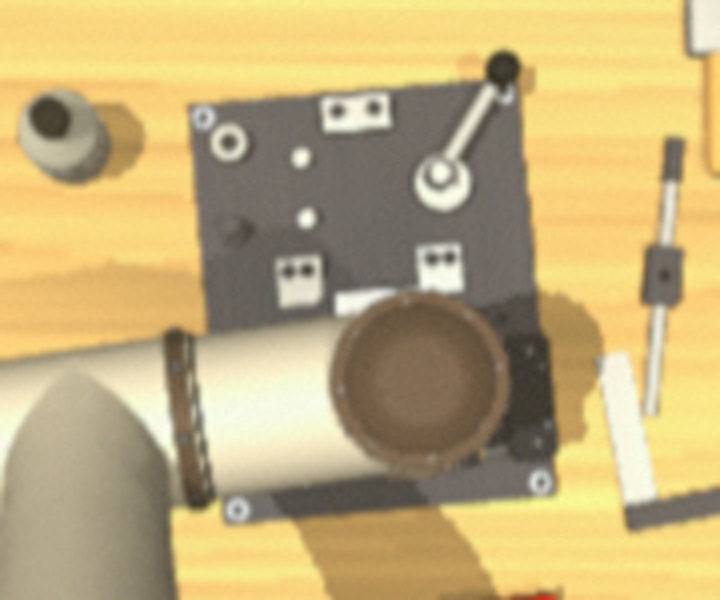

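Run:
```python
from h import *
t=pickle.load(open("pics/top2.pkl","rb"));F=pickle.load(open("F.pkl","rb"))
a=F[2];R=np.array([[np.cos(a),np.sin(a)],[-np.sin(a),np.cos(a)]])
def q(p,z): return ((world(t,(np.array(p)+.5)/4-.5+[240,110],z)[:,:2]-F[:2])@R.T*1000).round(1)
print("block front",q([(334,292),(400,287)],.048),"guide",q([(417,247),(421,290)],.026))
im=cv2.cvtColor(t["frame"],cv2.COLOR_RGB2GRAY).astype(np.float32)
for x in(-14,-12,-10,-8):
    ys=np.arange(5,50,1.);p=proj(t,fw(F,np.c_[ys*0+x,ys,ys*0+48])).astype(np.float32)
    print(x,cv2.remap(im,p[:,:1],p[:,1:],1)[:,0].astype(int))
```

```text
block front [[ -6.3  25.8]
 [ -6.8 -16.7]] guide [[ 19.8 -31.5]
 [ -8.5 -31.5]]
-14 [140 146 148 150 151 152 153 153 153 153 153 153 153 153 153 154 154 152
 147 141 123 102  82  71  60  57  58  58  58  58  60  63  65  71  76  80
  81  82  82  82  81  80  79  79  79]
-12 [149 151 151 151 151 151 151 151 151 151 150 150 150 150 151 152 153 150
 144 138 118  96  80  70  58  57  57  58  62  65  72  79  86  94 101 104
 106 107 106 104 103 102 101 101 101]
-10 [141 141 141 141 141 141 140 140 140 140 140 140 140 142 143 145 147 144
 139 131 113  92  79  68  57  58  59  63  70  77  88  98 108 115 123 126
 127 128 126 125 124 124 124 123 123]
-8 [120 121 121 121 121 120 120 120 120 119 119 120 119 118 118 120 121 118
 115 109  94  81  71  64  58  61  62  70  80  91 103 115 124 131 138 139
 140 140 139 138 138 139 139 138 137]
```

The block has reached the gap's mouth but sits about 4 mm to the right, so it is caught on the right lead-in with 32 N. I'll back off, re-centre it at the mouth with a squeeze, then push again.

```bash
python3 -m pendant '[[[-15,0,0],[0,0,0]],[[-28,0,0],[0,0,0]],[[-35,0,-5],[0,0,0]],[[-35,0,-30],[0,0,0]],[[-35,0,-35],[0,0,0]],[[-10,0,-35],[0,0,0]],[[20,0,-35],[0,0,0]],[[24,0,-35],[0,0,0]],[[24,0,-35],[0,0,0]]]' 1 | tail -5
python3 - <<'E'
from h import *
fx(-45,0.7,20)
E
```

```text
tcp_pos: [0.4963, -0.0834, 0.1351]
ee_rot: [[0.996, 0.094, 0.001], [0.094, -0.996, 0.0], [0.001, -0.0, -1.0]]
wrist_force: [-0.3, -0.5, -0.4]
gripper_width: 0.994
gripper_force: 0.0
now fx [-42.5   0.6] tip 65.1 yaw -0.07 t 7.3
need [-2.5 -0.1 45.1] [-0.0002 -0.0011 -0.0012]
```

```bash
python3 -m pendant '[[[0,0,20],[0,0,0]],[[0,0,40],[0,0,0]],[[0,0,44],[0,0,0]],[[0,0,44],[0,0,0]]]' 1 | tail -5
python3 -m pendant '[[[0,0,0],[0,0,0]],[[0,0,0],[0,0,0]],[[0,0,0],[0,0,0]],[[0,0,0],[0,0,0]],[[0,0,0],[0,0,0]],[[0,0,0],[0,0,0]],[[0,0,0],[0,0,0]],[[0,0,0],[0,0,0]]]' 0.66 | tail -5
python3 -c "
from h import *
fx(-45,0.7,20)"
python3 -m pendant '[[[0,0,0],[0,0,0]],[[0,0,0],[0,0,0]],[[0,0,0],[0,0,0]],[[0,0,-15],[0,0,0]],[[0,0,-35],[0,0,0]],[[-25,0,-42],[0,0,0]],[[-55,0,-42],[0,0,0]],[[-65,0,-42],[0,0,0]],[[-65,0,-42],[0,0,0]]]' 0.99 | tail -2
python3 - <<'E'
from h import *
from station import r
fx(-95,0.7,30)
t=r.capture("top");F=pickle.load(open("F.pkl","rb"));pickle.dump(t,open("pics/top3.pkl","wb"))
im=cv2.cvtColor(t["frame"],cv2.COLOR_RGB2GRAY).astype(np.float32)
for x in(-35,-30,-25,-20,-14):
    ys=np.arange(-40,40,2.);p=proj(t,fw(F,np.c_[ys*0+x,ys,ys*0+48])).astype(np.float32)
    print(x,cv2.remap(im,p[:,:1],p[:,1:],1)[:,0].astype(int))
E
```

```text
tcp_pos: [0.4943, -0.0838, 0.0908]
ee_rot: [[0.996, 0.094, -0.002], [0.094, -0.996, -0.0], [-0.002, 0.0, -1.0]]
wrist_force: [0.5, 0.5, -0.2]
gripper_width: 0.999
gripper_force: 0.0
tcp_pos: [0.4955, -0.0841, 0.0919]
ee_rot: [[0.996, 0.095, 0.001], [0.095, -0.996, -0.001], [0.001, 0.001, -1.0]]
wrist_force: [0.2, -5.1, 5.7]
gripper_width: 0.69
gripper_force: 30.0
now fx [-43.3  -0. ] tip 21.9 yaw -0.04 t 8.5
need [-1.7 -0.7  1.9] [ 0.0007 -0.001  -0.0007]
gripper_width: 0.987
gripper_force: 0.0
now fx [-110.     0.6] tip 63.2 yaw -0.06 t 9.4
need [15.1 -0.1 33.2] [-0.0002  0.0009 -0.0011]
-35 [ 65  61  52  54  75 110 145 153 154 155 155 154 151 138 115  84  61  46
  41  39  39  41  46  56  75 102 126 143 151 152 151 151 151 150 132 101
  72  58  58  59]
-30 [ 63  57  49  49  73 110 147 155 155 155 154 154 154 153 150 142 131 118
 110 105 106 116 123 132 141 146 149 151 152 152 151 152 152 150 140 102
  74  60  58  59]
-25 [ 64  57  50  49  79 120 148 155 155 153 153 154 155 154 154 153 153 152
 152 153 154 154 155 155 155 154 153 153 152 152 151 151 152 148 134  91
  67  58  58  58]
-20 [ 64  60  54  57  85 129 149 155 155 155 154 154 154 154 154 155 155 154
 154 154 154 153 154 154 155 155 155 153 153 152 152 152 152 146 125  87
  66  59  58  59]
-14 [ 85  84  79  76  87 123 144 153 155 153 154 155 155 154 155 155 154 154
 154 154 154 154 155 154 155 155 155 155 155 154 154 154 154 147 124  92
  66  60  63  71]
```

```bash
python3 -m pendant '[[[5,0,0],[0,0,0]],[[10,0,0],[0,0,0]],[[10,0,0],[0,0,0]],[[10,0,0],[0,0,0]],[[10,0,0],[0,0,0]],[[10,0,15],[0,0,0]],[[10,0,30],[0,0,0]],[[10,0,33],[0,0,0]],[[10,0,33],[0,0,0]]]' 0.4 | tail -3
python3 -m pendant '[[[4,-0.5,0],[0,0,0]],[[8,-1,0],[0,0,0]],[[12,-1,0],[0,0,0]],[[16,-1,0],[0,0,0]],[[21,-1,0],[0,0,0]],[[26,-1,0],[0,0,0]],[[31,-1,0],[0,0,0]],[[36,-1,0],[0,0,0]],[[36,-1,0],[0,0,0]]]' | tail -5
python3 -c "
from h import *
fx(20,0.7,30)"
```

```text
wrist_force: [-0.2, 0.2, -0.1]
gripper_width: 0.405
gripper_force: 0.0
tcp_pos: [0.4752, -0.0846, 0.1]
ee_rot: [[0.996, 0.093, -0.003], [0.093, -0.996, -0.0], [-0.003, -0.0, -1.0]]
wrist_force: [-1.4, -0.9, -1.8]
gripper_width: 0.399
gripper_force: 1.1
now fx [-63.6   1.4] tip 30.0 yaw -0.1 t 11.2
need [83.6  0.5 -0.2] [-0.0001  0.0026 -0.0018]
```

It's in the gap with low force. Continue to the stop.

```bash
python3 -m pendant '[[[6,0.5,0],[0,0,0]],[[13,0.5,0],[0,0,0]],[[20,0.5,0],[0,0,0]],[[27,0.5,0],[0,0,0]],[[34,0.5,0],[0,0,0]],[[41,0.5,0],[0,0,0]],[[48,0.5,0],[0,0,0]],[[55,0.5,0],[0,0,0]],[[62,0.5,0],[0,0,0]],[[66,0.5,0],[0,0,0]]]' | tail -5
python3 -c "
from h import *
fx(20,0.7,30)"
```

```text
tcp_pos: [0.5427, -0.0786, 0.1003]
ee_rot: [[0.996, 0.094, 0.001], [0.094, -0.996, -0.0], [0.001, 0.0, -1.0]]
wrist_force: [-2.2, 0.0, -2.2]
gripper_width: 0.401
gripper_force: 1.3
now fx [4.1 0.9] tip 30.3 yaw -0.06 t 12.2
need [15.9  0.2  0.3] [ 0.0001 -0.0006 -0.001 ]
```

```bash
python3 -m pendant '[[[4,0,0],[0,0,0]],[[8,0,0],[0,0,0]],[[11,0,0],[0,0,0]],[[13,0,0],[0,0,0]],[[15,0,0],[0,0,0]],[[16,0,0],[0,0,0]],[[17,0,0],[0,0,0]],[[18,0,0],[0,0,0]],[[18,0,0],[0,0,0]]]' | tail -4
python3 -c "
from h import *
fx(20,0.7,30)"
```

```text
ee_rot: [[0.996, 0.094, -0.005], [0.094, -0.996, -0.001], [-0.005, 0.0, -1.0]]
wrist_force: [-7.8, 0.9, 5.5]
gripper_width: 0.4
gripper_force: 4.0
now fx [19.1  0.8] tip 30.4 yaw -0.08 t 13.2
need [0.9 0.1 0.4] [ 0.      0.0053 -0.0015]
```

```bash
python3 -m pendant '[[[1,0,0],[0,0,0]],[[2,0,0],[0,0,0]],[[3,0,0],[0,0,0]],[[3,0,0],[0,0,0]],[[3,0,0],[0,0,0]]]' | tail -4
python3 -m pendant '[[[-5,0,0],[0,0,0]],[[-15,0,0],[0,0,0]],[[-25,0,-10],[0,0,0]],[[-40,0,-40],[0,0,0]],[[-70,0,-60],[0,0,0]],[[-100,0,-80],[0,0,0]],[[-130,0,-100],[0,0,0]],[[-150,0,-110],[0,0,0]],[[-150,0,-110],[0,0,0]]]' | tail -4
python3 - <<'E'
from h import *
from station import r
fx(120,-90,100)
for n in("top",):
    c=r.capture(n);pickle.dump(c,open("pics/top4.pkl","wb"))
    im=cv2.resize(c["frame"][110:260,240:420],None,fx=4,fy=4,interpolation=cv2.INTER_CUBIC)
    cv2.imwrite("pics/top4.png",np.clip(im[:,:,::-1]*1.6,0,255).astype(np.uint8))
E
```

```text
ee_rot: [[0.996, 0.093, -0.011], [0.093, -0.996, -0.001], [-0.011, -0.0, -1.0]]
wrist_force: [-13.4, 0.5, 10.2]
gripper_width: 0.404
gripper_force: 6.8
ee_rot: [[0.996, 0.094, 0.006], [0.094, -0.996, 0.001], [0.006, -0.0, -1.0]]
wrist_force: [0.4, 0.2, 0.2]
gripper_width: 0.402
gripper_force: 0.0
now fx [-127.1    1. ] tip 142.7 yaw -0.06 t 14.6
need [246.9  90.8  44.2] [-0.0004 -0.006  -0.001 ]
```

View pics/top4.png

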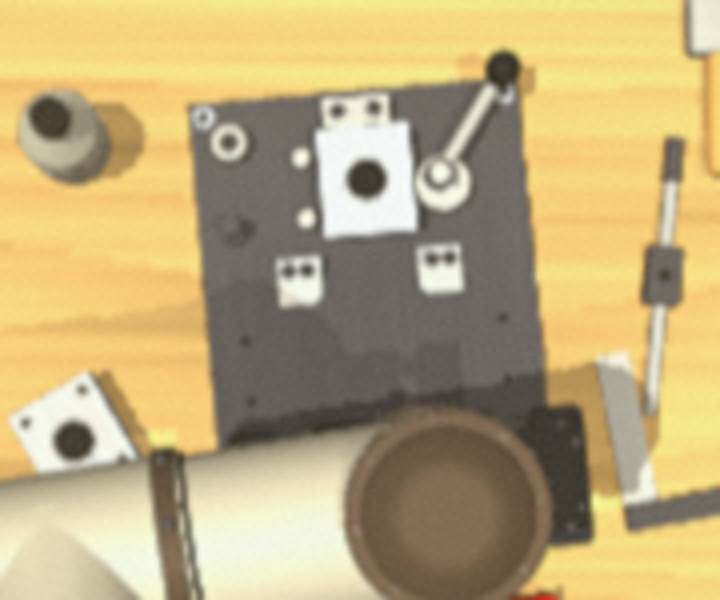

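The block sits home against the stop, with its bore at (367,179) and square. The knob is at (502,68), so the lever is near 0.1 rad. Next I go above the knob, with the fingers set to straddle it tangentially.

```bash
python3 -m pendant '[[[20,5,0],[0,0,0.06]],[[50,15,0],[0,0,0.12]],[[85,30,0],[0,0,0.2]],[[120,45,0],[0,0,0.3]],[[155,57,5],[0,0,0.4]],[[190,70,15],[0,0,0.5]],[[225,83,25],[0,0,0.6]],[[247,92,35],[0,0,0.625]],[[253,95,40],[0,0,0.625]],[[253,95,40],[0,0,0.625]]]' 0.5 | tail -4
python3 - <<'E'
from h import *
from station import r
c=r.capture("wrist");s=r.sense()
cv2.imwrite("pics/w2.png",c["frame"][:,:,::-1])
a=-30-np.degrees(.1);x,y=65+75*np.cos(np.radians(a)),-50+75*np.sin(np.radians(a))
print(x,y);fx(x,y,50,a)
E
```

```text
ee_rot: [[0.862, -0.506, -0.003], [-0.506, -0.862, 0.0], [-0.003, 0.001, -1.0]]
wrist_force: [-1.2, -0.0, 0.0]
gripper_width: 0.499
gripper_force: 0.0
125.88366317590149 -93.79702682013217
now fx [126.9 -94.2] tip 98.9 yaw -35.86 t 15.7
need [-0.9  0.2 48.9] [ 0.001   0.0019 -0.0023]
```

View pics/w2.png

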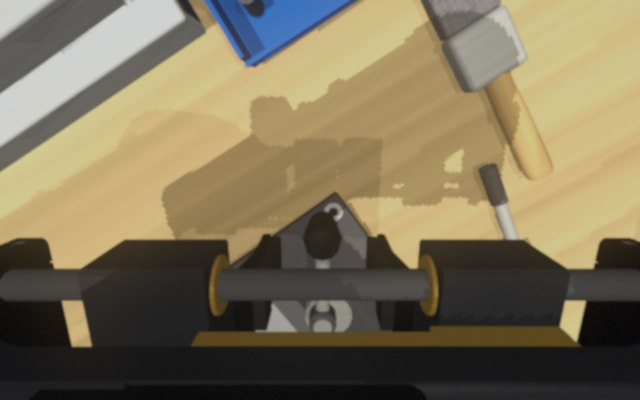

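The knob at (322,235) sits midway between the fingers (about 270 and 380). Descending.

```bash
python3 -m pendant '[[[-1,0,15],[0,0,0]],[[-1,0,30],[0,0,0]],[[-1,0,42],[0,0,0]],[[-1,0,48],[0,0,0]],[[-1,0,48],[0,0,0]]]' | tail -4
python3 - <<'E'
from h import *
from station import r
F=pickle.load(open("F.pkl","rb"))
# tool-axis rows: arc of tool centre about the pivot; lead = extra angle
fx(126,-94,50,-35.73)
s=r.sense();R=s["ee_rot"];a0=np.degrees(np.arctan2(R[1,0],R[0,0])-F[2])
for d in range(0,111,5):
    a=np.radians(a0-d);p=fw(F,[(65+75*np.cos(a),-50+75*np.sin(a),120)])[0]
    print(d,to(s,p,a0-d+np.degrees(F[2]))[0].round(0)[:2],round(np.radians(d),3))
E
```

```text
ee_rot: [[0.862, -0.506, -0.002], [-0.506, -0.862, 0.0], [-0.002, 0.001, -1.0]]
wrist_force: [-1.1, 0.4, -0.2]
gripper_width: 0.5
gripper_force: 0.0
now fx [125.6 -93.5] tip 51.1 yaw -35.87 t 16.1
need [0.6 0.2 1.1] [ 0.001   0.002  -0.0024]
0 [0. 0.] 0.0
5 [0. 7.] 0.087
10 [-1. 13.] 0.175
15 [-2. 20.] 0.262
20 [-4. 26.] 0.349
25 [-7. 32.] 0.436
30 [-10.  38.] 0.524
35 [-13.  43.] 0.611
40 [-17.  48.] 0.698
45 [-22.  53.] 0.785
50 [-26.  58.] 0.873
55 [-32.  62.] 0.96
60 [-37.  65.] 1.047
65 [-43.  68.] 1.134
70 [-49.  71.] 1.222
75 [-55.  73.] 1.309
80 [-62.  74.] 1.396
85 [-68.  75.] 1.484
90 [-75.  75.] 1.571
95 [-81.  75.] 1.658
100 [-88.  74.] 1.745
105 [-94.  73.] 1.833
110 [-100.   71.] 1.92
```

```bash
python3 -m pendant '[[[0,7,0],[0,0,0.087]],[[-1,13,0],[0,0,0.175]],[[-2,20,0],[0,0,0.262]],[[-4,26,0],[0,0,0.349]],[[-7,32,0],[0,0,0.436]],[[-10,38,0],[0,0,0.524]],[[-13,43,0],[0,0,0.611]],[[-17,48,0],[0,0,0.698]],[[-22,53,0],[0,0,0.785]],[[-26,58,0],[0,0,0.873]]]' | tail -5
cat > arc.py <<'E'
from h import *
from station import r
F=pickle.load(open("F.pkl","rb"));s=r.sense();R=s["ee_rot"];a0=np.degrees(np.arctan2(R[1,0],R[0,0])-F[2])
fx(65+75*np.cos(np.radians(a0)),-50+75*np.sin(np.radians(a0)),51,a0)
for d in range(0,51,5):
    a=np.radians(a0-d);p=fw(F,[(65+75*np.cos(a),-50+75*np.sin(a),121)])[0]
    print(d,to(s,p,a0-d+np.degrees(F[2]))[0].round(0)[:2],round(np.radians(d),3))
E
python3 arc.py
```

```text
tcp_pos: [0.6228, -0.1977, 0.1232]
ee_rot: [[0.163, -0.987, 0.004], [-0.987, -0.163, -0.0], [0.001, -0.004, -1.0]]
wrist_force: [2.1, 1.2, 0.1]
gripper_width: 0.5
gripper_force: 1.2
now fx [  72.6 -125.2] tip 53.2 yaw -86.07 t 17.1
need [-0.6  2.4  2.2] [-0.0043 -0.0008  0.    ]
0 [-1.  2.] 0.0
5 [-1.  9.] 0.087
10 [-2. 15.] 0.175
15 [-3. 22.] 0.262
20 [-5. 28.] 0.349
25 [-8. 34.] 0.436
30 [-11.  40.] 0.524
35 [-14.  45.] 0.611
40 [-18.  51.] 0.698
45 [-22.  55.] 0.785
50 [-27.  60.] 0.873
```

```bash
python3 -m pendant '[[[0,6,0],[0,0,0.087]],[[-1,13,0],[0,0,0.175]],[[-2,19,0],[0,0,0.262]],[[-4,25,0],[0,0,0.349]],[[-7,31,0],[0,0,0.436]],[[-10,37,0],[0,0,0.524]],[[-13,42,0],[0,0,0.611]],[[-17,48,0],[0,0,0.698]],[[-22,53,0],[0,0,0.785]],[[-22,53,0],[0,0,0.785]]]' | tail -5
python3 arc.py | head -6
```

```text
tcp_pos: [0.5662, -0.1856, 0.1236]
ee_rot: [[-0.579, -0.815, 0.003], [-0.815, 0.579, -0.001], [-0.001, -0.003, -1.0]]
wrist_force: [-0.4, -1.5, 0.7]
gripper_width: 0.497
gripper_force: 0.7
now fx [  17.4 -107.8] tip 53.6 yaw -130.84 t 18.1
need [0.1 1.8 2.6] [-0.003   0.0008 -0.    ]
0 [0. 2.] 0.0
5 [-0.  8.] 0.087
10 [-1. 15.] 0.175
15 [-2. 21.] 0.262
```

```bash
python3 -m pendant '[[[0,4,1],[0,0,0.05]],[[0,8,2],[0,0,0.1]],[[-1,12,2],[0,0,0.16]],[[-1,15,2],[0,0,0.21]],[[-2,19,2],[0,0,0.26]],[[-2,22,2],[0,0,0.3]],[[-2,22,2],[0,0,0.3]]]' | tail -5
python3 arc.py | head -6
```

```text
tcp_pos: [0.553, -0.1726, 0.1228]
ee_rot: [[-0.792, -0.61, 0.011], [-0.61, 0.792, -0.003], [-0.006, -0.009, -1.0]]
wrist_force: [5.3, -8.3, 0.5]
gripper_width: 0.498
gripper_force: 5.0
now fx [  5.5 -93.6] tip 52.8 yaw -147.87 t 18.9
need [1.4 5.3 1.7] [-0.0093  0.0064 -0.    ]
0 [1. 5.] 0.0
5 [ 1. 12.] 0.087
10 [ 0. 18.] 0.175
15 [-1. 25.] 0.262
```

```bash
python3 -m pendant '[[[0,3,0],[0,0,0]],[[0,5,0],[0,0,0.03]],[[0,7,0],[0,0,0.05]],[[0,7,0],[0,0,0.05]],[[0,7,0],[0,0,0.05]]]' | tail -5
python3 arc.py | head -3
python3 -m pendant '[[[0,-7,0],[0,0,0]],[[0,-12,0],[0,0,0]],[[0,-14,-5],[0,0,0]],[[0,-14,-30],[0,0,0]],[[0,-14,-60],[0,0,0]],[[0,-14,-100],[0,0,0]],[[0,-14,-120],[0,0,0]],[[0,-14,-120],[0,0,0]]]' | tail -4
```

```text
tcp_pos: [0.5486, -0.1683, 0.1228]
ee_rot: [[-0.822, -0.57, 0.01], [-0.57, 0.822, -0.005], [-0.005, -0.01, -1.0]]
wrist_force: [5.6, -14.7, -0.3]
gripper_width: 0.503
gripper_force: 7.4
now fx [  1.5 -88.9] tip 52.8 yaw -150.73 t 19.4
need [0.6 2.9 1.8] [-0.0096  0.0055 -0.    ]
0 [1. 3.] 0.0
ee_rot: [[-0.823, -0.568, 0.008], [-0.568, 0.823, -0.001], [-0.006, -0.005, -1.0]]
wrist_force: [0.1, -0.5, 0.7]
gripper_width: 0.503
gripper_force: 0.0
```

```bash
python3 -m pendant '[[[20,14,0],[0,0,0]],[[50,34,0],[0,0,0]],[[80,55,0],[0,0,0]],[[105,72,0],[0,0,0]],[[120,83,0],[0,0,0]],[[120,83,0],[0,0,0]],[[120,83,0],[0,0,0]]]' | tail -5
python3 - <<'E'
from h import *
from station import r
c=r.capture("top");F=pickle.load(open("F.pkl","rb"))
im=cv2.resize(c["frame"][110:260,240:420],None,fx=4,fy=4,interpolation=cv2.INTER_CUBIC)
im=np.clip(im[:,:,::-1]*1.6,0,255).astype(np.uint8)
for q,col in((1.8,(255,0,0)),(1.9,(0,0,255)),(2.0,(0,255,0))):
    a=-np.pi/6-q;p=proj(c,fw(F,[(65+75*np.cos(a),-50+75*np.sin(a),82)]))[0];p=(p+.5-[240,110])*4-.5
    cv2.drawMarker(im,tuple(int(v) for v in p),col,0,10)
P=[(100,32,48),(100,-28,48),(30,-28,48),(30,32,48)]
p=(proj(c,fw(F,P))+.5-[240,110])*4-.5;cv2.polylines(im,[p.astype(int)],True,(0,0,255),1)
cv2.imwrite("pics/top5.png",im)
E
```

```text
tcp_pos: [0.4066, -0.1762, 0.2401]
ee_rot: [[-0.823, -0.567, -0.0], [-0.567, 0.823, 0.0], [0.0, 0.0, -1.0]]
wrist_force: [0.5, 0.3, -0.6]
gripper_width: 0.5
gripper_force: 0.0
```

View pics/top5.png

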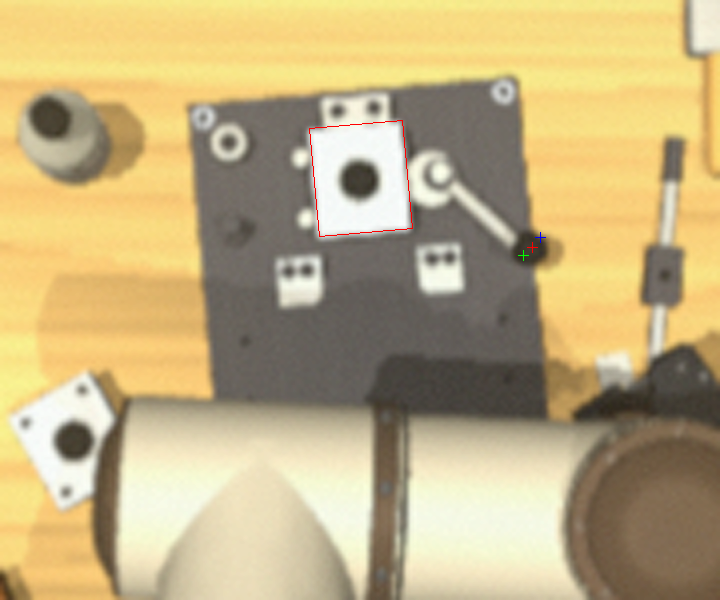

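The block matches the ideal clamped outline, against the pins and the stop. The knob at (529,248) puts the lever at about 1.9 rad, and the hand is clear. Handing in.

```bash
python3 -c "
from station import r
print(r.finish_job())"
```

```text
the job is handed in; nothing more can be done
None
```

I pushed the block through the gap until it was home against the stop, then clamped it onto the pins with the lever at about 1.9 rad; the hand is clear and the job is handed in, though no verdict came back. On the first push the block caught on the right guide's lead-in, so I backed off and re-centred it with a finger squeeze before pushing it through.

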